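# Unlock and unload the board carrier

## Task

Unload the finished board carrier from the sloped fixture: draw the knob of its sprung index plunger out as far as it goes and twist it so that it stays parked open by itself; then take the carrier by its bow handle, draw it out sideways from under the bridge and set it down gently, flat and board up, in the shallow black tray. Do not force the carrier while it is still pinned, leave the plunger parked open, and do not disturb the other things on the bench.

Things in the scene. Friction and masses are not known exactly. Their poses are not given: they have to be found in the camera images.
- fixture: Aluminium fixture fixed to the bench, 115 x 180 mm, 110 mm high at the back, with a flat deck that slopes at 30 degrees, low edge towards -x. Origin on the bench under its middle; x to the high back edge, y along it, z up. In this frame the deck's outward normal is (-0.5, 0, 0.866) and upslope is (0.866, 0, 0.5).
- seat (a point): On the deck of the fixture, in the middle of the carrier's seat, at (0, -0.0175, 0.080) in the fixture's frame. The carrier lies here between a 9 mm high steel ledge on its low side and a 7 mm guide on its high side, both along the fixture's y. The deck's -y end is open; the bridge stands at its +y end.
- bridge (a point): Top of the aluminium bridge on the plunger axis, 80 mm along the fixture's +y from the seat and 18 mm off the deck. The bridge is 60 mm wide and reaches from 65 to 97 mm along y from the seat, with an 8 mm high opening for the carrier's tab. The plunger stands on it square to the deck: a nut 6 mm high, 27 mm wide, and a slotted steel sleeve 19 mm across up to 38 mm off the deck.
- knob: Black ribbed pull knob of the index plunger, 26 mm across, 20 mm tall. Origin at its middle, 50 mm off the deck when home; z points out along the axis (deck normal). Its cross pin sits in slots of the sleeve: it can turn (either way, to 100 degrees) only when drawn out over 10 mm. Turned 70 to 90 degrees and let down, the pin drops into a shallow park notch and the knob stays out.
- plunger (a joint): How far the plunger is drawn out along its axis, in m: 0 = home (its 8 mm nose stands in the 10 mm hole of the carrier's tab), 0.013 = firm stop (pulled on from there, the fingers slip off), 0.0085 = parked in the notch, 0.010 on the sleeve's rim; from 0.007 on the tab is free. A spring pulls it home with 6 N at 0, 10 N at the stop.
- carrier: Black board carrier, 0.3 kg: plate 80 x 110 x 6 mm (x, y), with a tab 30 x 36 mm on its +y end, 146 mm long in all, a green board in it (parts up to 17 mm above the underside). Origin at the middle of the plate's underside, z out of its top. It starts in the seat, y along the fixture's y, tab pinned under the bridge; to free it draw it 28 mm or more along the fixture's -y, then lift it off.
- carrier_bow (a point): Middle of the bar of the steel bow handle that spans the carrier along its x: bar 10 mm thick, straight for 53 mm, its centre 42 mm above the carrier's underside, over the plate's middle and near its centre of mass.
- tray: Shallow black tray, fixed to the bench, inside 100 x 160 mm (x, y), outside 116 x 178 over its rim, walls 20 mm high, its floor 9 mm above the bench. Origin under its middle on the bench, z up. The carrier fits with its length along the tray's y, either way round.
- hexkey_set: Red folding hex key set, 28 x 85 x 20 mm, lying in front of the fixture; leave alone. Origin under its middle.
- heatsink_3: Small black finned heat sink, 28 x 34 x 22 mm, in front of the tray; leave alone. Origin under its middle.
- tweezers: Steel tweezers, 122 mm long, lying behind the tray; leave alone. Origin under the middle.
- pliers_blue: Small pliers with blue grips, 152 mm long, at the back left; leave alone. Origin under the middle.
- flux_brush: Flux brush with metal handle, 143 mm long, at the back; leave alone. Origin under its middle.
- tape_masking: Roll of masking tape, 103 mm across, 25 mm high, at the front left; leave alone. Origin under its middle.

How it is judged:
By the outcome, as a careful person would: the job done as asked, in the order asked, and still so for the second after the job is handed in, with the robot touching nothing.
It also fails if it takes over 48 s, if anything falls off the work surface, if the arm or the gripper's body presses on something with over 40 N, if the wrist force passes 120 N, or if a joint passes its speed limit or range.

## Robot

A 6-joint arm with a two-finger parallel gripper is mounted at the origin on a cart in front of the work surface, level with it; the furniture and walls round the work are solid. World frame = base frame: x ahead of the robot, y to its left, z up, the work surface at z = 0. Lengths are in m, angles in rad, forces in N, time in s.
With the tool pointing down it reaches from about 0.275 to 0.85 m from the base axis. Payload 19 kg.
Tool frame: the origin (TCP) lies on the centre line of the jaws, within the pads' length; the fingertips stand 22 mm ahead of it and the grasp point (between the pads) lies 3 mm ahead of it; z points along the fingers, y is the line along which they close (so a half turn about z gives the same grasp; the last joint's range is limited). The gripper opens to 85 mm and grips with 20 to 120 N. Pads are 22 mm wide; open, the fingers measure 114 mm over their backs; the gripper's body (76 mm by 85 mm) begins 54 mm behind the grasp point. The pads swing forward as they close: fully open they stand 13 mm farther back than shut.
Start: joints at [-1.321, 0.15, 1.437, -0, 1.554, -0.134], TCP at [0.215, -0.533, 0.253] pointing down, gripper open.
Joint ranges: [-2.8, 2.8], [-0.68, 2.1], [0.12, 2.68], [-1.39, 4.53], [0.16, 2.79], [-2.81, 2.81]. Speed limits (rad/s): [1.89, 1.89, 2.22, 3.01, 3.01, 3.01].

## Interface

Orientations are given as [roll, pitch, yaw] about the fixed x, y, z axes, in that order (R = Rz(yaw) Ry(pitch) Rx(roll)).
In Python, from station import * gives the robot as it stands.
- The arm moves only by the shell command python3 -m creep 'ROWS' [FORCE]. ROWS is JSON, a list of rows, each a list of 7 numbers: the opening, from 0 (shut) to 1 (fully open), then the shift along the tool's x, y, z in units of 40 mm (1.0 is 40 mm), then the turn, a rotation vector about the tool's x, y, z in rad. In form: [[fingers, tx, ty, tz, rx, ry, rz], ...]. A call has 1 to 20 rows; each row shifts and turns the commanded pose from where the row before left it, along the tool's axes as they then stand; what a row does not reach is not made up. A row lasts 1/12 s, in which the tool goes at most 41.7 mm and 7.16 degrees, less where a joint would pass 70% of its speed; a pose out of reach is approached as far as the arm can. A call is refused whole if a number of a shift passes 1 or a number of a turn 0.125, either way. A call with a gripper value outside its range is refused whole. The fingers move at their own pace and stop on an object; FORCE is the grip in N (left out, the last holds). Time passes only in rows, so rows that do not move let the fingers close. It gives the time, the measured TCP pose, the force, the opening and the grip force at its end, in the units of the state.
- observe(): the state, without advancing time (a new reading comes with each control period).
- get_image(name): name is "scene" or "top" or "wrist"; returns a dict with "pixels" (384x512x3 uint8, blue, green, red), "K" (3x3 intrinsics, pixels), "view" (4x4, takes a point from world to camera coordinates). Camera axes: x right, y down, z forward; pixel columns grow to the right and rows downward; lengths in m; the calibration is good to about 2 mm. A picture is of the moment at which its call begins. There is no depth.
- finish_job(): hands the job in; it is judged then, once.
The state is a dict: "time": time; "qpos": joint angles; "joint_velocities": joint speeds; "joint_efforts": joint torques, N m; "ee_pos": TCP position; "orientation": TCP orientation; "contact_force": force on the tool from outside, world axes, zero at the start; "ft_torque": the same for the moment, N m; "opening": finger opening in m; "grip_force": force on a finger pad.
Only numpy, scipy, OpenCV 4.12 (cv2) and the standard library are available. Lean on these libraries where they do the work, as an engineer would, in place of code of your own. Each camera call takes 0.05 s, during which the arm holds its last target. There are 200 camera calls.

## Working session

There is one attempt and no reset: what is moved stays moved. The work goes in short steps, Python scripts to look and compute and a shell command to move; the robot and the scene stay as the last step left them, time stands still between calls to the robot, and variables do not carry over. Pictures are saved under pics/ and viewed, at most 11 in all, crops included, and the job is handed in when it is done.

```bash
mkdir -p pics; ls; python3 - <<'E'
from station import *
import cv2,numpy as np
print(observe())
for n in ("scene","top"):
    d=get_image(n);cv2.imwrite(f"pics/{n}0.png",d["pixels"]);np.savez(f"pics/{n}0.npz",**d);print(d["K"],d["view"])
E
```

```text
pics
{'time': 0.0, 'qpos': array([-1.32103624e+00,  1.50925601e-01,  1.43801866e+00,  1.33642715e-05,
        1.55383105e+00, -1.34000534e-01]), 'joint_velocities': array([ 0.00017818,  0.00055207, -0.00081393, -0.00014181,  0.00044836,
        0.0007286 ]), 'joint_efforts': array([-7.48989132e-04, -7.13049316e+01, -5.70867562e+01, -3.41410796e-04,
        8.69850162e-03, -5.87725708e-05]), 'ee_pos': array([ 0.2152134 , -0.53295663,  0.25271602]), 'orientation': array([-3.14042238e+00, -1.71245008e-04,  3.83760290e-01]), 'contact_force': array([ 0.37316129, -0.3752586 , -0.07765131]), 'ft_torque': array([-0.01984177, -0.0367648 ,  0.02246028]), 'grip_force': 0.0, 'opening': 0.08532929599583602}
[[426.61392191   0.         249.47689706]
 [  0.         426.61392191 184.47288839]
 [  0.           0.           1.        ]] [[-0.6087805  -0.79327414  0.01012096  0.29187604]
 [-0.41601156  0.30834407 -0.85548718  0.30986109]
 [ 0.67551513 -0.52501435 -0.51772507  0.73160642]
 [ 0.          0.          0.          1.        ]]
[[392.82119201   0.         253.08010745]
 [  0.         392.82119201 192.91639589]
 [  0.           0.           1.        ]] [[-0.02430993 -0.99970346 -0.00142068 -0.03862338]
 [-0.98824916  0.02424586 -0.1509163   0.52371626]
 [ 0.150906   -0.00226478 -0.98854552  0.87174957]
 [ 0.          0.          0.          1.        ]]
```

View pics/scene0.png

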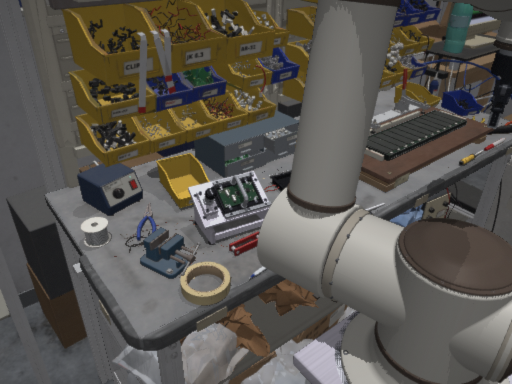

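View pics/top0.png

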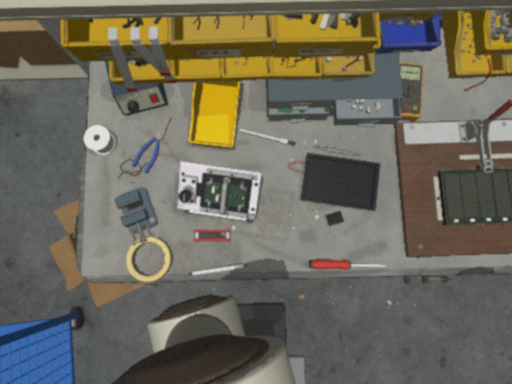

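The scene view shows the fixture with the carrier at about (230,200). In the top view the fixture spans about (178..262, 163..220), with the knob near (187,197) on its left (+y) end. The tray spans about (302..380, 152..210). I'll enlarge the top view.

```bash
python3 - <<'E'
import cv2
a=cv2.imread("pics/top0.png")
c=cv2.resize(a[145:225,170:270],None,fx=6,fy=6,interpolation=cv2.INTER_CUBIC)[:, :]
b=cv2.resize(a[145:220,290:390],None,fx=6,fy=6,interpolation=cv2.INTER_CUBIC)
b=cv2.convertScaleAbs(b,alpha=1.8)
cv2.imwrite("pics/c1.png",c);cv2.imwrite("pics/c2.png",b)
E
```

```text
(no output)
```

View pics/c1.png

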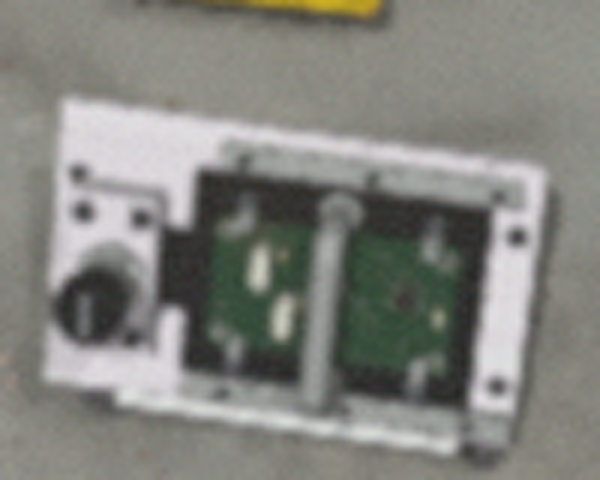

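View pics/c2.png

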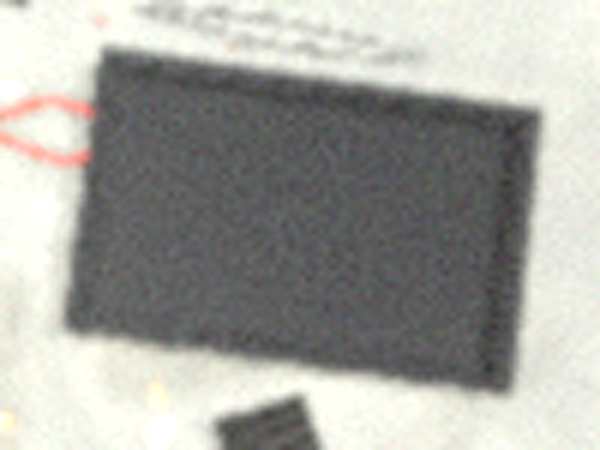

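The crops show the following, in crop pixels:
- **Fixture:** corners at (64,97), (547,163) and (45,380).
- **Knob:** centred at about (92,305).
- **Bow bar:** runs from (340,215) to (315,400).
- **Carrier plate:** top corners at (200,172) and (492,207).
- **Tray:** rim corners at (105,47), (540,108), (512,390) and (68,325).

Next I fit the poses.

```bash
cat > h.py <<'E'
import numpy as np, cv2
from scipy.optimize import least_squares
from scipy.spatial.transform import Rotation as R
n=np.array([-.5,0,.866]);u=np.array([.866,0,.5]);v=np.array([0,1.,0]);seat=np.array([0,-.0175,.08])
def W(p,P): return R.from_euler('z',p[2]).apply(np.atleast_2d(P))+[p[0],p[1],0]
def proj(d,P):
    c=P@d["view"][:3,:3].T+d["view"][:3,3]; q=c@d["K"].T; return q[:,:2]/q[:,2:]
def fit(d,P,px,x0):
    s=least_squares(lambda p:(proj(d,W(p,P))-px).ravel(),x0,loss='soft_l1'); return s.x,s.fun.reshape(-1,2)
def off(T):
    "tool-frame shift (40 mm units) and rotvec to reach T=(pos,Rmatrix)"
    from station import observe
    o=observe();Rc=R.from_euler('xyz',o["orientation"])
    return np.round(Rc.inv().apply(T[0]-o["ee_pos"])/.04,3),np.round((Rc.inv()*R.from_matrix(T[1])).as_rotvec(),3)
E
python3 - <<'E'
from h import *
d=dict(np.load("pics/top0.npz"))
P=np.array([[.0575,.09,.11],[.0575,-.09,.11],[-.0575,.09,.047],seat+.08*v+.053*n,seat+.042*n,seat+.006*n+.04*u+.055*v,seat+.006*n+.04*u-.055*v])
px=np.array([[64,97],[547,163],[45,380],[92,305],[328,307],[200,172],[492,207]])/6+[170,145]
f,r=fit(d,P,px,[.5,.1,0]);print("fix",f,r.round(1).tolist())
T=np.array([[.058,.089,.02],[.058,-.089,.02],[-.058,-.089,.02],[-.058,.089,.02]])
t,r=fit(d,T,np.array([[105,47],[540,108],[512,390],[68,325]])/6+[290,145],[.5,-.2,0]);print("tray",t,r.round(1).tolist())
np.savez("p.npz",f=f,t=t)
print("knob",W(f,seat+.08*v+.05*n),"bow",W(f,seat+.042*n),"n",W([0,0,f[2]],n))
# tool poses for the knob, y along u or v
from station import observe
for k,y in (("y=u",u),("y=-u",-u),("y=v",v)):
    z=-n; M=R.from_euler('z',f[2]).as_matrix()@np.c_[np.cross(y,z),y,z]
    print(k,off((W(f,seat+.08*v+.12*n)[0],M)))
E
```

```text
fix [ 0.52198304  0.0249246  -0.1667928 ] [[-0.1, -3.7], [1.6, -3.2], [-0.4, 4.3], [-0.0, 0.3], [-0.9, 3.3], [-0.5, -0.9], [1.0, 0.4]]
tray [ 0.54920074 -0.26141101 -0.17047227] [[-0.6, -0.6], [0.6, -0.2], [0.5, 0.4], [-0.5, 0.3]]
knob [[0.50770626 0.09070776 0.1233    ]] bow [[0.49836911 0.01115389 0.116372  ]] n [[-0.49306115  0.08301026  0.866     ]]
y=u (array([ 11.872, -12.177,   1.736]), array([-0.478,  0.266, -0.996]))
y=-u (array([ 11.872, -12.177,   1.736]), array([0.309, 0.554, 2.064]))
y=v (array([ 11.872, -12.177,   1.736]), array([-0.674, -0.192, -2.515]))
```

```bash
python3 - <<'E'
from h import *
d=dict(np.load("pics/top0.npz"))
P=np.array([[.0498,.09,.109],[.0498,-.09,.109],[-.0498,.09,.051],seat+.08*v+.053*n,seat+.006*n+.04*u+.055*v,seat+.006*n+.04*u-.055*v])
px=np.array([[64,97],[547,163],[45,380],[92,305],[200,172],[492,207]])/6+[170,145]
f,r=fit(d,P,px,[.5,.1,0]);print("fix",f,r.round(1).tolist())
t=np.load("p.npz")["t"];np.savez("p.npz",f=f,t=t)
print("bow px",(proj(d,W(f,seat+.042*n))-[170,145])*6)
M=R.from_euler('z',f[2]).as_matrix()@np.c_[v,u,-n]
print(W(f,seat+.08*v+.12*n),off((W(f,seat+.08*v+.12*n)[0],M)))
E
```

```text
fix [ 0.52233083  0.02510024 -0.16545418] [[-0.7, -0.3], [1.0, 0.1], [-0.2, 0.7], [-0.1, 0.1], [-0.6, -1.0], [0.9, 0.2]]
bow px [[322.2451715  325.89425943]]
[[0.47344398 0.09662874 0.18392   ]] (array([ 11.878, -12.177,   1.736]), array([-0.478,  0.267, -0.998]))
```

Good fit, with residuals of 1 px or less. Moving to hover over the knob.

```bash
python3 -m creep '[[1,0.6,-0.61,0.09,0,0,0],[1,0.6,-0.61,0.09,0,0,0],[1,0.6,-0.61,0.09,0,0,0],[1,0.6,-0.61,0.09,0,0,0],[1,0.6,-0.61,0.09,0,0,0],[1,0.6,-0.61,0.09,0,0,0],[1,0.6,-0.61,0.09,0,0,0],[1,0.6,-0.61,0.09,0,0,0],[1,0.6,-0.61,0.09,0,0,0],[1,0.6,-0.61,0.09,0,0,0],[1,0.6,-0.61,0.09,0,0,0],[1,0.6,-0.61,0.09,0,0,0],[1,0.6,-0.61,0.09,0,0,0],[1,0.6,-0.61,0.09,0,0,0],[1,0.6,-0.61,0.09,0,0,0],[1,0.6,-0.61,0.09,0,0,0],[1,0.6,-0.61,0.09,0,0,0],[1,0.6,-0.61,0.09,0,0,0],[1,0.6,-0.61,0.09,0,0,0],[1,0.5,-0.59,0.05,0,0,0]]' 60
python3 -m creep '[[1,0,0,0,-0.048,0.027,-0.1],[1,0,0,0,-0.048,0.027,-0.1],[1,0,0,0,-0.048,0.027,-0.1],[1,0,0,0,-0.048,0.027,-0.1],[1,0,0,0,-0.048,0.027,-0.1],[1,0,0,0,-0.048,0.027,-0.1],[1,0,0,0,-0.048,0.027,-0.1],[1,0,0,0,-0.048,0.027,-0.1],[1,0,0,0,-0.048,0.027,-0.1],[1,0,0,0,-0.048,0.027,-0.1],[1,0,0,0,0,0,0],[1,0,0,0,0,0,0]]'
python3 - <<'E'
from h import *
from station import *
f=np.load("p.npz")["f"]
M=R.from_euler('z',f[2]).as_matrix()@np.c_[v,u,-n]
print(off((W(f,seat+.08*v+.12*n)[0],M)),observe()["qpos"])
d=get_image("wrist");np.savez("pics/w1.npz",**d)
a=d["pixels"].copy();print(proj(d,W(f,np.array([seat+.08*v+.06*n,seat+.042*n]))))
cv2.imwrite("pics/w1.png",a)
E
```

```text
time: 1.77
ee_pos: [0.4745, 0.0989, 0.1823]
orientation: [-3.141, 0.001, 0.384]
contact_force: [0.3, -0.8, 0.2]
opening: 0.0856
grip_force: 0.0
time: 2.77
ee_pos: [0.4738, 0.0966, 0.1829]
orientation: [2.615, -0.001, 1.405]
contact_force: [0.3, -0.6, 0.1]
opening: 0.085
grip_force: 0.0
(array([-0.002,  0.005, -0.026]), array([ 0.003, -0.001, -0.001])) [ 0.1337619  -0.28525047  2.07251624 -0.19589165  0.85696579  0.39066016]
[[252.38503326 222.62232932]
 [252.30056765 315.21537822]]
```

View pics/w1.png

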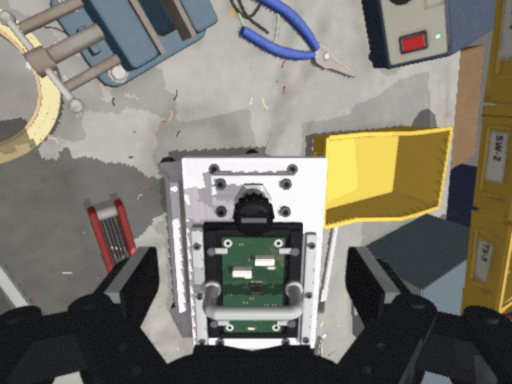

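The wrist picture shows the knob at about (254,213) and the bow bar at about (253,312), near the predictions of (252,222) and (252,315). I'll zoom in to refine.

```bash
python3 - <<'E'
from h import *
d=dict(np.load("pics/w1.npz"));f=np.load("p.npz")["f"]
a=cv2.resize(d["pixels"][180:330,190:320],None,fx=4,fy=4,interpolation=cv2.INTER_CUBIC)
th=np.linspace(0,2*np.pi,60)[:,None]
for h in(.06,):
    q=(proj(d,W(f,seat+.08*v+h*n+.013*(np.cos(th)*u+np.sin(th)*v)))-[190,180])*4
    cv2.polylines(a,[q.astype(int)],True,(0,0,255),1)
q=(proj(d,W(f,np.array([seat+.042*n-.03*u,seat+.042*n+.03*u])))-[190,180])*4
cv2.line(a,*[tuple(map(int,p)) for p in q],(0,0,255),1)
q=(proj(d,W(f,np.array([seat+.006*n+i*.04*u+j*.055*v for i,j in((1,1),(1,-1),(-1,-1),(-1,1))])))-[190,180])*4
cv2.polylines(a,[q.astype(int)],True,(255,0,255),1)
cv2.imwrite("pics/w1c.png",cv2.convertScaleAbs(a,alpha=1.5,beta=10))
E
```

```text
(no output)
```

View pics/w1c.png

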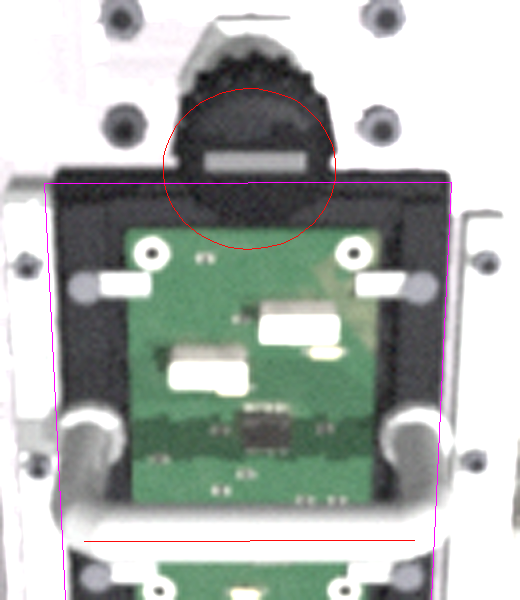

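```bash
python3 - <<'E'
from h import *
d=dict(np.load("pics/w1.npz"));f=np.load("p.npz")["f"]
P=np.array([seat+.08*v+.06*n, seat+.042*n, seat+.006*n+.04*u+.055*v, seat+.006*n-.04*u+.055*v, seat+.08*v+.06*n+.013*u,seat+.08*v+.06*n-.013*u])
px=np.array([[255,160],[250,530],[449,173],[56,173],[336,160],[175,160]])/4+[190,180]
s=least_squares(lambda p:(proj(d,W(p[:3],P)+[0,0,p[3]])-px).ravel(),[*f,0]);print(s.x,s.fun.reshape(-1,2).round(1).tolist())
s=least_squares(lambda p:(proj(d,W(p[:3],P))-px).ravel(),f);print(s.x,s.x-f,s.fun.reshape(-1,2).round(1).tolist())
E
```

```text
[ 0.52524796  0.02384473 -0.17308285 -0.00434002] [[0.1, -0.0], [0.3, -1.3], [0.6, 0.9], [-0.8, 0.5], [0.8, 0.1], [-0.9, -0.1]]
[ 0.52337746  0.0265205  -0.16868309] [ 0.00104664  0.00142026 -0.00322891] [[0.1, -0.3], [0.7, 0.5], [1.8, 0.5], [-1.8, 0.4], [1.4, -0.3], [-1.5, -0.3]]
```

```bash
python3 - <<'E'
from h import *
t=np.load("p.npz")["t"];f=np.array([.52338,.02652,-.1687]);np.savez("p.npz",f=f,t=t)
M=R.from_euler('z',f[2]).as_matrix()@np.c_[v,u,-n]
print(off((W(f,seat+.08*v+.054*n)[0],M)))
E
```

```text
(array([0.034, 0.011, 1.636]), array([ 0.002, -0.003,  0.001]))
```

```bash
python3 -m creep '[[0.6,0.034,0.011,0.3,0.002,-0.003,0],[0.6,0,0,0.4,0,0,0],[0.6,0,0,0.4,0,0,0],[0.6,0,0,0.3,0,0,0],[0.6,0,0,0.236,0,0,0],[0.5,0,0,0,0,0,0],[0.4,0,0,0,0,0,0],[0.3,0,0,0,0,0,0],[0.2,0,0,0,0,0,0],[0.1,0,0,0,0,0,0],[0.1,0,0,0,0,0,0],[0.1,0,0,0,0,0,0]]' 60
python3 - <<'E'
from h import *
f=np.load("p.npz")["f"]
M=R.from_euler('z',f[2]).as_matrix()@np.c_[v,u,-n]
print(off((W(f,seat+.08*v+.054*n)[0],M)))
E
```

```text
time: 3.82
ee_pos: [0.5071, 0.0928, 0.1272]
orientation: [2.616, 0.002, 1.407]
contact_force: [-6.0, 0.2, 4.8]
opening: 0.0242
grip_force: 59.3
(array([-0.002, -0.002,  0.01 ]), array([ 0.002, -0.001,  0.005]))
```

```bash
python3 -m creep '[[0.1,0,0,-0.05,0,0,0],[0.1,0,0,-0.05,0,0,0],[0.1,0,0,-0.05,0,0,0],[0.1,0,0,-0.05,0,0,0],[0.1,0,0,-0.05,0,0,0],[0.1,0,0,-0.05,0,0,0],[0.1,0,0,0,0,0,0],[0.1,0,0,0,0,0,0]]'
python3 -m creep '[[0.1,0,0,-0.025,0,0,0],[0.1,0,0,0,0,0,0],[0.1,0,0,0,0,0,0]]'
python3 -c "
from h import *
f=np.load('p.npz')['f']
M=R.from_euler('z',f[2]).as_matrix()@np.c_[v,u,-n]
print(off((W(f,seat+.08*v+.054*n)[0],M)))"
```

```text
time: 4.48
ee_pos: [0.5013, 0.0937, 0.1371]
orientation: [2.616, 0.002, 1.407]
contact_force: [6.4, 0.6, -8.3]
opening: 0.0243
grip_force: 59.3
time: 4.73
ee_pos: [0.5008, 0.0938, 0.1379]
orientation: [2.616, 0.002, 1.407]
contact_force: [7.0, 0.8, -7.6]
opening: 0.0243
grip_force: 59.4
(array([-0.001,  0.001,  0.324]), array([ 0.002, -0.   ,  0.005]))
```

```bash
python3 -m creep '[[0.1,0,0,-0.015,0,0,0],[0.1,0,0,0,0,0,0]]'
python3 -m creep '[[0.1,0,0,0,0,0,0.116],[0.1,0,0,0,0,0,0.116],[0.1,0,0,0,0,0,0.116],[0.1,0,0,0,0,0,0.116],[0.1,0,0,0,0,0,0.116],[0.1,0,0,0,0,0,0.116],[0.1,0,0,0,0,0,0.116],[0.1,0,0,0,0,0,0.116],[0.1,0,0,0,0,0,0.116],[0.1,0,0,0,0,0,0.116],[0.1,0,0,0,0,0,0.116],[0.1,0,0,0,0,0,0.116],[0.1,0,0,0,0,0,0],[0.1,0,0,0,0,0,0]]'
python3 -c "
from h import *
from station import observe
f=np.load('p.npz')['f']
M=R.from_euler('z',f[2]).as_matrix()@np.c_[v,u,-n]
print(off((W(f,seat+.08*v+.054*n)[0],M)),observe()['ft_torque'])"
```

```text
time: 4.9
ee_pos: [0.5005, 0.0939, 0.1385]
orientation: [2.616, 0.002, 1.407]
contact_force: [8.0, 1.6, -7.5]
opening: 0.0241
grip_force: 59.4
time: 6.07
ee_pos: [0.5007, 0.0936, 0.1386]
orientation: [3.036, -0.517, 0.042]
contact_force: [7.2, -3.1, -7.8]
opening: 0.0241
grip_force: 59.3
(array([-0.006, -0.005,  0.34 ]), array([ 0.002, -0.002, -1.388])) [-0.33859584 -0.33576557 -0.10587315]
```

```bash
python3 -m creep '[[0.1,0,0,0.025,0,0,0],[0.1,0,0,0.025,0,0,0],[0.1,0,0,0.025,0,0,0],[0.1,0,0,0.025,0,0,0],[0.1,0,0,0,0,0,0],[0.1,0,0,0,0,0,0]]'
python3 -m creep '[[0.1,0,0,0.015,0,0,0],[0.1,0,0,0,0,0,0],[0.1,0,0,0,0,0,0]]'
```

```text
time: 6.57
ee_pos: [0.5027, 0.0933, 0.1351]
orientation: [3.036, -0.516, 0.044]
contact_force: [7.7, -3.2, -5.6]
opening: 0.0237
grip_force: 59.4
time: 6.82
ee_pos: [0.503, 0.0932, 0.1347]
orientation: [3.036, -0.516, 0.044]
contact_force: [6.5, -3.4, -5.8]
opening: 0.0244
grip_force: 59.4
```

```bash
python3 -m creep '[[0.1,0,0,0.02,0,0,0],[0.1,0,0,0,0,0,0],[0.1,0,0,0,0,0,0]]'
```

```text
time: 7.07
ee_pos: [0.5033, 0.0932, 0.1342]
orientation: [3.036, -0.516, 0.044]
contact_force: [-2.5, -3.7, 4.8]
opening: 0.0244
grip_force: 60.8
```

The force reversed from −8.5 N to +5 N along the axis, so the pin is sitting in the notch. Releasing and backing off.

```bash
python3 -m creep '[[0.3,0,0,0,0,0,0],[0.5,0,0,0,0,0,0],[0.6,0,0,0,0,0,0],[0.6,0,0,0,0,0,0],[0.6,0,0,-0.3,0,0,0],[0.6,0,0,-0.5,0,0,0],[0.6,0,0,-0.6,0,0,0],[0.6,0,0,-0.4,0,0,0],[0.6,0,0,0,0,0,0]]'
python3 - <<'E'
from h import *
from station import *
f=np.load("p.npz")["f"]
M=R.from_euler('z',f[2]).as_matrix()@np.c_[u,-v,-n]
for h in (.12,.047): print(off((W(f,seat+h*n)[0],M)))
d=get_image("wrist");np.savez("pics/w2.npz",**d)
a=d["pixels"].copy()
th=np.linspace(0,2*np.pi,60)[:,None]
for h,c in((.06,(0,0,255)),(.0685,(0,255,0))):
    q=proj(d,W(f,seat+.08*v+h*n+.013*(np.cos(th)*u+np.sin(th)*v)))
    cv2.polylines(a,[q.astype(int)],True,c,1)
q=proj(d,W(f,np.array([seat+.042*n-.03*u,seat+.042*n+.03*u])));print(q)
cv2.line(a,*[tuple(map(int,p)) for p in q],(0,0,255),1)
cv2.imwrite("pics/w2.png",a)
E
```

```text
time: 7.82
ee_pos: [0.4676, 0.0999, 0.199]
orientation: [3.037, -0.52, 0.044]
contact_force: [0.8, -0.5, 1.8]
opening: 0.0511
grip_force: 0.0
(array([-0.399,  1.972,  0.414]), array([-0.001, -0.006,  0.184]))
(array([-0.41 ,  1.974,  2.239]), array([-0.001, -0.006,  0.184]))
[[349.90059745 260.86620949]
 [373.08867333 184.9911099 ]]
```

View pics/w2.png

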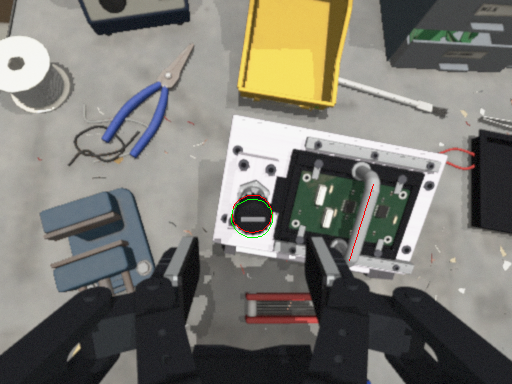

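The knob's mark has turned about 80° from its start direction and the knob holds by itself at (252,217), so it is parked. The bow bar runs from about (368,180) to (350,260), which matches the model. Next I go to the bow.

```bash
python3 -m creep '[[0.6,-0.2,0.5,0,0,-0.006,0.092],[0.6,-0.2,0.5,0,0,0,0.092],[0.6,0,0.5,0,0,0,0],[0.6,0,0.5,0,0,0,0],[0.6,0,0,0,0,0,0],[0.6,0,0,0,0,0,0]]'
python3 - <<'E'
from h import *
from station import *
f=np.load("p.npz")["f"]
M=R.from_euler('z',f[2]).as_matrix()@np.c_[u,-v,-n]
print(off((W(f,seat+.047*n)[0],M)),observe()["qpos"])
E
```

```text
time: 8.37
ee_pos: [0.445, 0.0193, 0.1899]
orientation: [3.141, -0.519, -0.171]
contact_force: [0.1, 1.2, -0.4]
opening: 0.0511
grip_force: 0.0
(array([ 0.284, -0.075,  2.154]), array([ 0.002,  0.005, -0.002])) [-0.10828415 -0.4104217   2.137985   -0.04065646  0.89679704  1.65083792]
```

```bash
python3 -m creep '[[0.6,0.284,-0.075,0.1,0.002,0.005,-0.002],[0.6,0,0,0.4,0,0,0],[0.6,0,0,0.5,0,0,0],[0.6,0,0,0.5,0,0,0],[0.6,0,0,0.4,0,0,0],[0.6,0,0,0.254,0,0,0],[0.3,0,0,0,0,0,0],[0.2,0,0,0,0,0,0],[0.1,0,0,0,0,0,0],[0,0,0,0,0,0,0],[0,0,0,0,0,0,0],[0,0,0,0,0,0,0],[0,0,0,0,0,0,0]]' 80
python3 - <<'E'
from h import *
from station import *
f=np.load("p.npz")["f"]
M=R.from_euler('z',f[2]).as_matrix()@np.c_[u,-v,-n]
print(off((W(f,seat+.047*n)[0],M)))
E
```

```text
time: 9.45
ee_pos: [0.4977, 0.0148, 0.1225]
orientation: [-3.141, -0.525, -0.166]
contact_force: [-5.2, 5.7, 3.8]
opening: 0.0072
grip_force: 78.6
(array([-0.026,  0.041,  0.036]), array([-0.002, -0.002,  0.002]))
```

```bash
python3 -m creep '[[0,0,0.05,0,0,0,0],[0,0,0.05,0,0,0,0],[0,0,0.05,0,0,0,0],[0,0,0,0,0,0,0]]'

```

```text
time: 9.78
ee_pos: [0.4968, 0.0086, 0.1226]
orientation: [-3.141, -0.526, -0.166]
contact_force: [-4.0, 2.3, 4.0]
opening: 0.0072
grip_force: 78.5
```

Moving freely (about 2 N). Continuing out to 40 mm.

```bash
python3 -m creep '[[0,0,0.1,0,0,0,0],[0,0,0.1,0,0,0,0],[0,0,0.1,0,0,0,0],[0,0,0.1,0,0,0,0],[0,0,0.1,0,0,0,0],[0,0,0.1,0,0,0,0],[0,0,0.1,0,0,0,0],[0,0,0.1,0,0,0,0],[0,0,0.08,0,0,0,0],[0,0,0,0,0,0,0],[0,0,0,0,0,0,0]]'

```

```text
time: 10.7
ee_pos: [0.491, -0.0264, 0.1226]
orientation: [3.141, -0.526, -0.166]
contact_force: [-6.3, -1.6, 5.6]
opening: 0.0074
grip_force: 78.8
```

```bash
python3 -m creep '[[0,0,0,-0.05,0,0,0],[0,0,0,-0.1,0,0,0],[0,0,0,-0.2,0,0,0],[0,0,0,-0.3,0,0,0],[0,0,0,-0.4,0,0,0],[0,0,0,-0.5,0,0,0],[0,0,0,-0.5,0,0,0],[0,0,0,-0.3,0,0,0],[0,0,0,0,0,0,0],[0,0,0,0,0,0,0]]'
python3 - <<'E'
from h import *
from station import *
p=np.load("p.npz");t=p["t"]
M=R.from_euler('z',t[2]).as_matrix()@np.diag([1.,-1,-1])
for h in (.16,): print(off((W(t,[0.001,-.018,h])[0],M)))
d=get_image("scene");cv2.imwrite("pics/s3.png",cv2.resize(d["pixels"][120:300,150:390],None,fx=3,fy=3))
E
```

```text
time: 11.53
ee_pos: [0.4444, -0.0183, 0.2038]
orientation: [-3.142, -0.526, -0.166]
contact_force: [0.9, -0.5, -3.6]
opening: 0.0073
grip_force: 78.3
(array([2.574, 6.01 , 2.759]), array([-0.001, -0.526,  0.004]))
```

View pics/s3.png

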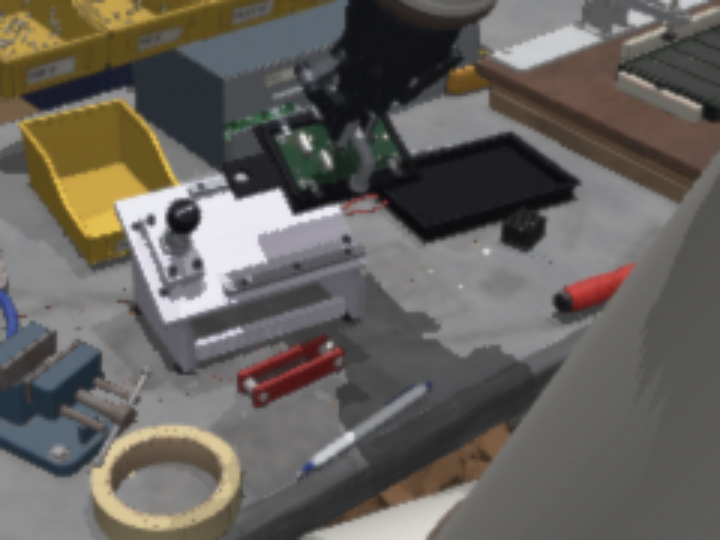

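The carrier hangs free and level with the deck slope at about (340,150), and the knob is still out at (183,215). Moving to above the tray.

```bash
python3 -m creep '[[0,0,0.2,0,0,0,0],[0,0,0.4,0,0,0,0],[0,0,0.5,0,0,0,0],[0,0,0.5,0,0,0,0],[0,0,0.5,0,0,0,0],[0,0,0.5,0,0,0,0],[0,0,0.5,0,0,0,0],[0,0,0.5,0,0,0,0],[0,0,0.5,0,0,-0.088,0],[0,0,0.5,0,0,-0.088,0],[0,0,0.5,0,0,-0.088,0],[0,0,0.4,0,0,-0.088,0],[0,0,0.3,0,0,-0.088,0],[0,0,0.2,0,0,-0.086,0],[0,0,0,0,0,0,0],[0,0,0,0,0,0,0]]'
python3 - <<'E'
from h import *
p=np.load("p.npz");t=p["t"]
M=R.from_euler('z',t[2]).as_matrix()@np.diag([1.,-1,-1])
print(off((W(t,[0.001,-.018,.15])[0],M)))
E
```

```text
time: 12.92
ee_pos: [0.4054, -0.2551, 0.2014]
orientation: [-3.14, 0.002, -0.165]
contact_force: [-0.0, 0.5, -2.9]
opening: 0.0071
grip_force: 78.4
(array([3.597, 0.017, 1.276]), array([-0.002,  0.002,  0.005]))
```

```bash
python3 -m creep '[[0,0.2,0.017,0.1,0,0,0.005],[0,0.4,0,0.1,0,0,0],[0,0.5,0,0.1,0,0,0],[0,0.5,0,0.1,0,0,0],[0,0.5,0,0.1,0,0,0],[0,0.5,0,0.15,0,0,0],[0,0.5,0,0.15,0,0,0],[0,0.35,0,0.2,0,0,0],[0,0.15,0,0.26,0,0,0],[0,0,0,0,0,0,0],[0,0,0,0,0,0,0],[0,0,0,0,0,0,0]]'
python3 - <<'E'
from h import *
from station import *
p=np.load("p.npz");t=p["t"]
M=R.from_euler('z',t[2]).as_matrix()@np.diag([1.,-1,-1])
print(off((W(t,[0.001,-.018,.058])[0],M)))
d=get_image("wrist");a=d["pixels"].copy()
q=proj(d,W(t,np.array([[i*.058,j*.089,.02] for i,j in((1,1),(1,-1),(-1,-1),(-1,1))])))
cv2.polylines(a,[q.astype(int)],True,(0,0,255),1)
cv2.imwrite("pics/w4.png",cv2.convertScaleAbs(a,alpha=1.6,beta=10))
E
```

```text
time: 13.92
ee_pos: [0.546, -0.28, 0.153]
orientation: [-3.142, 0.001, -0.171]
contact_force: [0.0, 0.4, -3.2]
opening: 0.0071
grip_force: 78.4
(array([ 0.029, -0.022,  2.374]), array([-0.   ,  0.001, -0.001]))
```

View pics/w4.png

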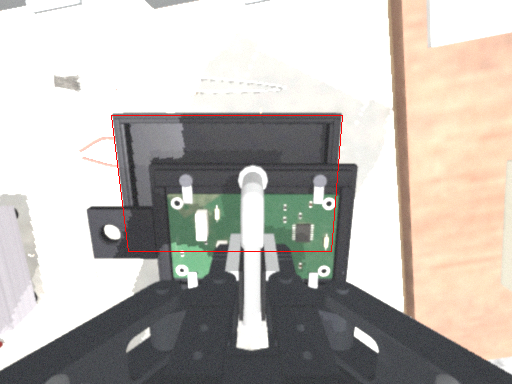

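The tray's rim (113..341, top at row 115) matches the model, and the carrier is parallel to it. Lowering.

```bash
python3 -m creep '[[0,0.029,-0.022,0.2,0,0,0],[0,0,0,0.4,0,0,0],[0,0,0,0.4,0,0,0],[0,0,0,0.4,0,0,0],[0,0,0,0.3,0,0,0],[0,0,0,0.2,0,0,0],[0,0,0,0.1,0,0,0],[0,0,0,0.1,0,0,0],[0,0,0,0.05,0,0,0],[0,0,0,0.05,0,0,0],[0,0,0,0,0,0,0],[0,0,0,0,0,0,0]]'
python3 - <<'E'
from h import *
from station import *
p=np.load("p.npz");t=p["t"]
M=R.from_euler('z',t[2]).as_matrix()@np.diag([1.,-1,-1])
print(off((W(t,[0.001,-.018,.058])[0],M)))
d=get_image("top");cv2.imwrite("pics/t4.png",cv2.convertScaleAbs(cv2.resize(d["pixels"][135:225,285:405],None,fx=6,fy=6,interpolation=cv2.INTER_CUBIC),alpha=1.8))
E
```

```text
time: 14.97
ee_pos: [0.5479, -0.2796, 0.0649]
orientation: [3.142, 0.001, -0.171]
contact_force: [0.1, 0.4, -3.8]
opening: 0.0071
grip_force: 78.4
(array([-0.02 , -0.003,  0.173]), array([ 0.   ,  0.001, -0.   ]))
```

View pics/t4.png

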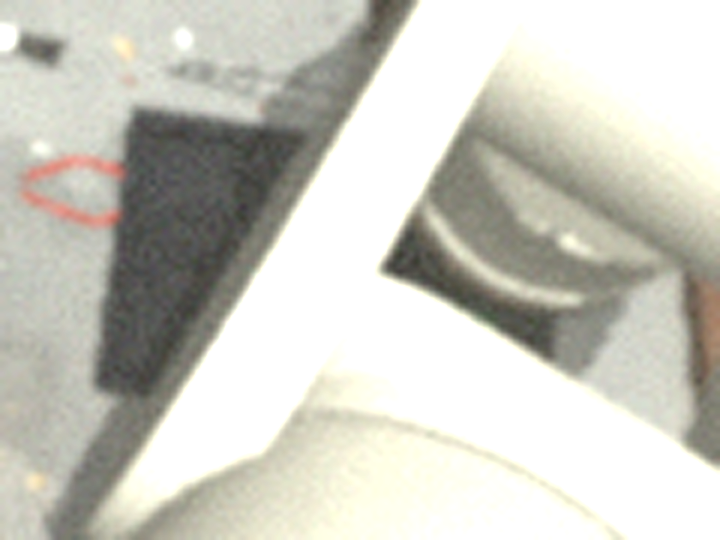

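The arm hides the tray in this view. The force is the carrier's weight alone and its underside is already below the rim, so I'll keep lowering slowly.

```bash
python3 -m creep '[[0,0,0,0.03,0,0,0],[0,0,0,0.03,0,0,0],[0,0,0,0.03,0,0,0],[0,0,0,0.03,0,0,0],[0,0,0,0.02,0,0,0],[0,0,0,0,0,0,0],[0,0,0,0,0,0,0]]'
python3 -m creep '[[0,0,0,0.015,0,0,0],[0,0,0,0.015,0,0,0],[0,0,0,0,0,0,0]]'
```

```text
time: 15.6
ee_pos: [0.5477, -0.2795, 0.0589]
orientation: [-3.141, 0.002, -0.171]
contact_force: [-0.8, -0.6, -3.1]
opening: 0.0069
grip_force: 78.4
time: 15.85
ee_pos: [0.5477, -0.2795, 0.0577]
orientation: [-3.141, 0.002, -0.171]
contact_force: [0.4, -0.3, -2.8]
opening: 0.0072
grip_force: 78.5
```

```bash
python3 -m creep '[[0,0,0,0.015,0,0,0],[0,0,0,0.01,0,0,0],[0,0,0,0,0,0,0],[0,0,0,0,0,0,0]]'
```

```text
time: 16.18
ee_pos: [0.5478, -0.2796, 0.0575]
orientation: [3.141, 0.001, -0.171]
contact_force: [-3.9, 0.9, 7.0]
opening: 0.0074
grip_force: 79.7
```

Seated (+7 N). Releasing and retreating.

```bash
python3 -m creep '[[0.15,0,0,0,0,0,0],[0.3,0,0,0,0,0,0],[0.45,0,0,0,0,0,0],[0.45,0,0,0,0,0,0],[0.45,0,0,-0.2,0,0,0],[0.45,0,0,-0.5,0,0,0],[0.45,0,0,-0.8,0,0,0],[0.45,0,0,-0.8,0,0,0],[0.45,0,0,-0.8,0,0,0],[0.45,-0.5,0.3,-0.5,0,0,0],[0.45,-0.8,0.5,0,0,0,0],[0.45,-0.8,0.5,0,0,0,0],[0.45,-0.8,0.5,0,0,0,0],[0.45,-0.8,0.5,0,0,0,0],[0.45,-0.6,0.5,0,0,0,0],[0.45,0,0,0,0,0,0],[0.45,0,0,0,0,0,0]]'
python3 - <<'E'
from station import *
import cv2
d=get_image("top");cv2.imwrite("pics/t5.png",cv2.convertScaleAbs(cv2.resize(d["pixels"][130:260,170:400],None,fx=3.4,fy=3.4,interpolation=cv2.INTER_CUBIC),alpha=1.5))
E
```

```text
time: 17.6
ee_pos: [0.3584, -0.3614, 0.2019]
orientation: [3.141, 0.001, -0.174]
contact_force: [0.3, -0.5, 0.4]
opening: 0.0383
grip_force: 0.0
```

View pics/t5.png

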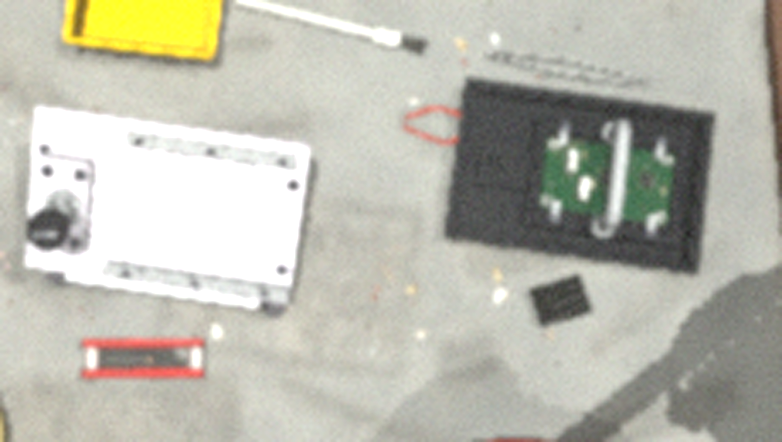

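The carrier lies inside the tray, board up at about (608,185). The knob is still parked at (48,228), and the other items near the fixture and tray have not moved. Handing in.

```bash
python3 -c "
from station import *
print(finish_job())"
```

```text
the job is handed in; nothing more can be done
None
```

The job is handed in at about 18 s of the 48 s allowed: the plunger is parked open, and the carrier lies flat, board up, in the black tray, with no sign in the last picture that anything else near the work moved.

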